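Clip on the light and crack the sealed drying box

ROBOT

A 6-joint arm with a two-finger parallel gripper is mounted at the origin on the work surface. World frame = base frame: x ahead of the robot, y to its left, z up, the work surface at z = 0. Lengths are in m, angles in rad, forces in N, time in s.
With the tool pointing down it reaches from about 0.25 to 0.775 m from the base axis. Payload 4 kg.
Tool frame: the origin (TCP) lies between the finger pads; the fingertips stand 14 mm ahead of it and the grasp point (between the pads) lies 5 mm behind it (nose_length is the distance from the TCP to the fingertips, in m); z points along the fingers, y is the line along which they close (so a half turn about z gives the same grasp; the last joint's range is limited). The gripper opens to 94 mm and grips with 3 to 60 N. Pads are 16 mm wide; open, the fingers measure 119 mm over their backs; the gripper's body (75 mm by 177 mm) begins 78 mm behind the grasp point.
Start: joints at [-0.103, 0.087, 1.371, -0, 1.684, -0.103], TCP at [0.55, -0, 0.22] pointing down, gripper open.
Joint ranges: [-3.1, 3.1], [-0.76, 2.03], [0.27, 2.55], [-1.08, 4.22], [0.17, 2.65], [-2.57, 2.57]. Speed limits (rad/s): [2.79, 2.79, 3.14, 3.14, 3.14, 3.14].

INTERFACE

Orientations are given as [roll, pitch, yaw] about the fixed x, y, z axes, in that order (R = Rz(yaw) Ry(pitch) Rx(roll)).
In Python, from bench import * gives the robot as it stands.
- The arm moves only by the tool move_arm, never from a script. Its argument "steps" is one flat list of numbers, 7 for each row, row after row: the turn, a rotation vector about the world's x, y, z in rad, then the shift along the world's x, y, z in m, then the opening, from 0 (shut) to 1 (fully open). A call has 1 to 12 rows; each row is the pose to reach, as a shift and turn from the pose commanded when the call began; what a row does not reach only later rows make up. A row lasts 1/10 s, in which the tool goes at most 50 mm and 8.59 degrees, less where a joint would pass 70% of its speed; a pose out of reach is approached as far as the arm can. A call with a gripper value outside its range is refused whole. The fingers move at their own pace and stop on an object; the grip force is fixed at half the most. Time passes only in rows, so rows that repeat a pose let the fingers close. It gives the time, the measured TCP pose, the force, the opening and the grip force at its end, in the units of the state.
- get_obs(): the state, without advancing time (a new reading comes with each control period).
- snapshot(name): name is "scene" or "side" or "wrist"; returns (picture, depth): 480x640x3 uint8, red, green, blue; 480x640 float32, m along the optical axis (not along the pixel's ray), 0 where there is no reading.
- camera_model(name): a dict with "fx", "fy", "cx", "cy" (pixels), "rvec" (rotation vector, rad) and "tvec" (3), from world to camera coordinates, as OpenCV has them. Camera axes: x right, y down, z forward; pixel columns grow to the right and rows downward; lengths in m; the calibration is good to about 2 mm. A picture is of the moment at which its call begins: read the wrist's pose just before it. camera_model takes no time and is no camera call; for the wrist camera it gives the pose at the moment of the call.
- close_job(): hands the job in; it is judged then, once.
Trained networks look in the newest picture that a camera, given by its name, has taken for a name from the list of things; names that differ only in an ending like _2 or _b are one class to them, and where a whole thing is asked for, a point or a joint stands for the part that bears it (a point fixed in the world has none). Each returns a list of dicts, best first, with "score" (0 to 1); they miss things now and then, are a little off and sometimes report something else, mostly with a low value. They report only what shows in the picture. A call takes as long as a camera call.
- silhouettes(camera, target): "pixels" (480x640 bool, what is visible of it) and "uv" ([column, row] in pixels, amid what is visible of it).
- spot_point(camera, target): "uv" ([column, row] in pixels: a listed point, or the origin of a listed thing).
The state is a dict: "time": time; "joint_positions": joint angles; "qvel": joint speeds; "joint_torque": joint torques, N m; "tool_pos": TCP position; "ee_rot": TCP orientation; "wrist_force": force on the tool from outside, world axes, zero at the start; "wrist_torque": the same for the moment, N m; "width": finger opening in m; "finger_force": force on a finger pad.
Only numpy, scipy, OpenCV 4.12 (cv2) and the standard library are available. Lean on these libraries where they do the work, as an engineer would, in place of code of your own. Each camera call takes 0.05 s, during which the arm holds its last target. There are 200 camera calls.

TASK

Take the orange clip-on light off its wooden strip, clip it upright onto the bare steel strip on the green foot beside the drying box and let go of it. Then take the blue bar on the box's lid in the gripper, pull until the sticky seal lets go, and keep the lid only slightly open, with a gap of about 3 cm at its front edge, never swinging it wide open. Finish while still holding the lid there by its bar (do not let it down or let go), and leave everything else on the bench where it is.

Things in the scene. Friction and masses are not known exactly. Their poses are not given: they have to be found in the camera images.
- clip: orange sprung hinged clip, 20 wide (along y), 0.1 kg, upright on the wooden strip at the start, pin 10 above the strip's top edge. Origin on its hinge pin; z up towards the two handles, x across the clip (jaws open along x), y along the pin. Jaws reach 32 below the pin; a white ball light (radius 8) sits on the -x jaw, 17 out and 22 below the pin. Seats equally well either way round
- clip_handles (a point): point midway between the clip's handles, 30 above the pin, where to squeeze. Handles rise to 44 above the pin, leaning outwards 0.21 rad; outer faces about 32 apart here. Squeezing them along x by about 14 mm (10 to 15 N) opens the jaws to about 17 at the tips; each half then leans 0.21 rad from the middle
- clip_jaw (a joint): opening angle of the clip's jaws, rad: 0 when closed on a 4 mm strip, grows as the handles are squeezed, stop at 0.42, -0.12 when closed on nothing; a spring closes it
- parking: fixed wooden strip where the clip starts: dark foot 70 x 70 x 12, upright strip 4 thick (along its x), 60 long (along its y), top edge 85 above the bench. Origin at the centre of the underside
- rail: fixed bare steel strip, the place to clip onto: green foot 70 x 70 x 12, upright strip 4 thick (along its x), 60 long (along its y), top edge 85 above the bench. Origin at the centre of the underside
- rail_top (a point): middle of the steel strip's top edge, axes as rail
- drybox: fixed white drying box, 170 (x) x 160 (y) x 85 tall, with a hinged aluminium-framed clear lid 8 thick on a red gasket. Origin at the centre of the underside; the hinge runs along y at x = +85, z = 85, the lid's front edge is on the -x side
- lid (a joint): opening angle of the lid, rad: 0 closed, positive lifts the front edge (front edge 174 from the hinge, so 0.17 is a gap of about 30); the seal holds it shut until pulled up at the bar with about 8 to 20 N, lets go within the first 8 mm and does not hold again; the lid is 0.4 kg and falls shut when let go
- lid_bar (a point): middle of the blue round bar handle on the lid: 12 in diameter, lying along the box's y, 74 clear between its two posts, centre 34 above the lid's top face, 145 in front of the hinge axis (towards the box's -x) and 42 above it
- block: loose polished steel bench block, 65 x 65 x 20; leave alone. Origin at its base
- bottle: loose amber bottle, 44 across, 100 tall; leave alone. Origin at its base
- jar: loose lidded glass jar, 52 across, 60 tall; leave alone. Origin at its base
- hammer: loose small hammer lying flat; leave alone. Origin at its base
- driver: loose screwdriver lying flat; leave alone. Origin at its base
- cup: loose open blue ceramic cup, 70 across, 85 tall; leave alone. Origin at its base
- brush: loose brush lying flat; leave alone. Origin at its base

How it is judged:
By the outcome, as a careful person would: the job done as asked, in the order asked, and still so for the second after the job is handed in, while the arm keeps its last pose, push and grip.
It also fails if it takes over 51 s, if anything falls off the work surface, if the arm or the gripper's body presses on something with over 40 N, if the wrist force passes 120 N, or if a joint passes its speed limit or range.

## Working session

There is one attempt and no reset: what is moved stays moved. The work goes in short steps, Python scripts to look and compute and a tool call to move; the robot and the scene stay as the last step left them, time stands still between calls to the robot, and variables do not carry over. Pictures are saved under pics/ and viewed, at most 10 in all, crops included, and the job is handed in when it is done.

Besides the shell and the picture viewer there is one more tool, called after "Emit:" as name(argument=value, ...), one argument or row to a line, values as JSON. move_arm: Moves the arm, as the interface text tells. Its arguments: {"type":"object","properties":{"steps":{"type":"array"}},"required":["steps"]}

```bash
mkdir -p pics; cat > h.py <<'E'
from bench import *
import numpy as np, cv2
def cam(n):
    m=camera_model(n); R=cv2.Rodrigues(np.array(m["rvec"],float))[0]; return m,R,np.array(m["tvec"],float).ravel()
def cloud(n,d,mask=None):
    m,R,t=cam(n); v,u=np.nonzero((d>0)&(mask if mask is not None else True)); z=d[v,u]
    P=np.stack([(u-m["cx"])/m["fx"]*z,(v-m["cy"])/m["fy"]*z,z],1)
    return (P-t)@R
def ray(n,uv,z):
    m,R,t=cam(n); r=R.T@np.array([(uv[0]-m["cx"])/m["fx"],(uv[1]-m["cy"])/m["fy"],1]); c=-R.T@t
    return c+r*(z-c[2])/r[2]
E
cat > a.py <<'E'
from h import *
np.set_printoptions(precision=4,suppress=True)
ims=[]
for n in ["scene","side"]:
    p,d=snapshot(n); np.save(f"{n}_d.npy",d); np.save(f"{n}_p.npy",p); cv2.imwrite(f"pics/{n}0.png",p[:,:,::-1])
    for t,z in [("clip",.095),("clip_handles",.125),("parking",0),("rail",0),("rail_top",.085),("drybox",0),("lid_bar",.127)]:
        r=spot_point(n,t)
        print(n,t,[(round(x["score"],2),np.round(x["uv"]),ray(n,x["uv"],z)) for x in r[:2]])
    for t in ["clip","rail","parking","lid","bottle","cup","jar","hammer","driver","brush","block"]:
        r=silhouettes(n,t)
        for x in r[:1]:
            P=cloud(n,d,x["pixels"]); 
            if len(P): print(n,t,round(x["score"],2),len(P),np.percentile(P,[2,50,98],axis=0).ravel())
o=get_obs(); print(o["time"],o["tool_pos"],o["ee_rot"])
E
python3 a.py
```

```text
scene clip []
scene clip_handles [(0.65, array([458., 217.]), array([0.4915, 0.3431, 0.125 ]))]
scene parking [(0.56, array([453., 262.]), array([0.5044, 0.3471, 0.    ]))]
scene rail [(0.94, array([309., 268.]), array([ 0.5434, -0.0141,  0.    ]))]
scene rail_top []
scene drybox [(0.18, array([452., 260.]), array([ 0.4976,  0.3447, -0.    ]))]
scene lid_bar [(0.76, array([245., 207.]), array([ 0.4733, -0.1762,  0.127 ])), (0.32, array([505., 268.]), array([0.6985, 0.4083, 0.127 ]))]
scene clip 0.69 291 [0.4786 0.3293 0.0667 0.5017 0.3393 0.1087 0.5173 0.3534 0.1384]
scene rail 0.7 1053 [ 0.4716 -0.0462 -0.0005  0.5356 -0.0105  0.0254  0.5703  0.0245  0.0853]
scene parking 0.98 820 [0.4813 0.3076 0.005  0.5013 0.3413 0.0209 0.5363 0.377  0.0819]
scene lid 0.87 3158 [ 0.4494 -0.2555  0.0869  0.5372 -0.1753  0.0929  0.624  -0.0962  0.1314]
scene bottle 0.79 530 [0.5104 0.4503 0.0128 0.5309 0.4677 0.0573 0.5418 0.49   0.1003]
scene cup 0.81 1259 [0.6283 0.3884 0.0013 0.6799 0.4175 0.0578 0.6958 0.452  0.0859]
scene jar 0.61 1343 [ 0.4821 -0.561   0.0061  0.5798 -0.4612  0.0224  0.676  -
[... 1241 characters left out ...]
322 0.3835 0.0804]
side lid 0.69 1490 [ 0.4539 -0.2554  0.0846  0.5354 -0.158   0.0916  0.6174 -0.0872  0.1118]
side bottle 0.7 574 [0.4964 0.463  0.003  0.5188 0.4874 0.0551 0.5374 0.4976 0.1009]
side cup 0.88 981 [0.6302 0.3895 0.0061 0.6611 0.4383 0.0578 0.6906 0.4562 0.0861]
side hammer 0.88 251 [ 0.4722 -0.555   0.0092  0.5412 -0.4224  0.0217  0.6707 -0.3727  0.03  ]
side driver 0.63 313 [ 0.7232 -0.0668  0.005   0.8442 -0.047   0.0179  0.9009 -0.0229  0.0288]
side brush 0.66 660 [0.2902 0.1199 0.0022 0.3601 0.1497 0.0162 0.4713 0.1808 0.0234]
side block 0.8 537 [ 0.6848  0.1884 -0.0001  0.7198  0.2337  0.0186  0.7553  0.2644  0.0246]
1.9 [ 0.55   -0.      0.2195] [3.1415 0.     1.5708]
```

View pictures.

```bash
cat > b.py <<'E'
from h import *
np.set_printoptions(precision=4,suppress=True)
S=[]
for n in ["scene","side"]:
    S.append(cv2.resize(cv2.imread(f"pics/{n}0.png")[100:460,120:600],(800,600)))
    P=cloud(n,np.load(n+"_d.npy"))
    def sel(c,r,z0,z1): 
        q=P[(np.hypot(*(P[:,:2]-c).T)<r)&(P[:,2]>z0)&(P[:,2]<z1)]; return q
    for nm,c,r,z0,z1 in [("rail strip",(.535,-.002),.045,.03,.084),("park strip",(.498,.345),.045,.025,.06),("clip",(.498,.345),.045,.09,.16),("bar",(.474,-.174),.06,.115,.14)]:
        q=sel(c,r,z0,z1)
        if len(q)>10:
            rect=cv2.minAreaRect(q[:,:2].astype(np.float32)); w=np.linalg.svd(q[:,:2]-q[:,:2].mean(0),full_matrices=False)[2][0]
            print(n,nm,len(q),q.mean(0),np.median(q,0),"rect",np.round(rect[0],4),np.round(rect[1],4),round(rect[2],1),"dir deg",np.degrees(np.arctan2(w[1],w[0])),"zmax",q[:,2].max())
    for nm,c,r,z0,z1 in [("railfoot",(.535,-.002),.06,.007,.016),("parkfoot",(.498,.345),.06,.007,.016),("lidtop",(.535,-.175),.15,.088,.098)]:
        q=sel(c,r,z0,z1); print(n,nm,len(q),cv2.minAreaRect(q[:,:2].astype(np.float32)))
cv2.imwrite("pics/v1.png",S[0]);cv2.imwrite("pics/v2.png",S[1])
E
python3 b.py
```

```text
scene rail strip 463 [ 0.5333 -0.0109  0.0572] [ 0.5331 -0.0108  0.057 ] rect [ 0.5319 -0.0108] [0.0158 0.0611] 9.9 dir deg 101.33562681389371 zmax 0.08383328620469584
scene park strip 253 [0.4976 0.3432 0.0429] [0.4976 0.344  0.0431] rect [0.4975 0.3436] [0.0103 0.0631] 15.3 dir deg -73.71305672285878 zmax 0.05987645599904139
scene clip 256 [0.4982 0.3397 0.117 ] [0.501  0.3391 0.1186] rect [0.4971 0.3409] [0.0439 0.0257] 16.4 dir deg 17.548412834144976 zmax 0.1407108080458435
scene bar 208 [ 0.4794 -0.1708  0.1286] [ 0.4797 -0.1707  0.1297] rect [ 0.4802 -0.1714] [0.0197 0.0922] 0.9 dir deg 86.69082890831876 zmax 0.13677934325869787
scene railfoot 325 ((0.5352582931518555, -0.009909294545650482), (0.07061771303415298, 0.07022053748369217), 11.078448295593262)
scene parkfoot 342 ((0.506151556968689, 0.3455467224121094), (0.08949988335371017, 0.07508403807878494), 12.791119575500488)
scene lidtop 2845 ((0.5386824011802673, -0.17554804682731628), (0.16525979340076447, 0.19716256856918335), 86.80513000488281)
side rail strip 110 [ 0.5307 -0.0039  0.0576] [ 0.5306 -0.0016  0.0581] rect 
[... 242 characters left out ...]
86860519
side clip 186 [0.4925 0.3431 0.1134] [0.4884 0.3441 0.1113] rect [0.4949 0.3432] [0.0406 0.0281] 18.9 dir deg 21.165921779022955 zmax 0.14045030807484662
side bar 20 [ 0.4784 -0.1759  0.1268] [ 0.4787 -0.1795  0.1295] rect [ 0.4786 -0.1695] [0.0916 0.0072] 89.3 dir deg 88.78193107530608 zmax 0.13401889086955504
side railfoot 267 ((0.5250738263130188, -0.008986696600914001), (0.08704698830842972, 0.08299236744642258), 17.769695281982422)
side parkfoot 413 ((0.49386322498321533, 0.34875160455703735), (0.07275528460741043, 0.08039870113134384), 14.058822631835938)
side lidtop 1311 ((0.5372140407562256, -0.17341628670692444), (0.18033237755298615, 0.18253318965435028), 86.6169204711914)
```

View pics/v1.png

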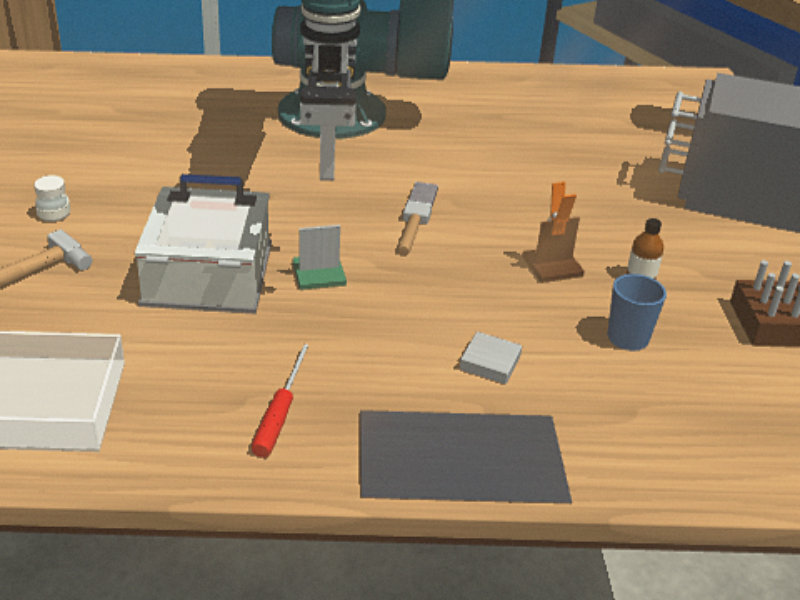

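View pics/v2.png

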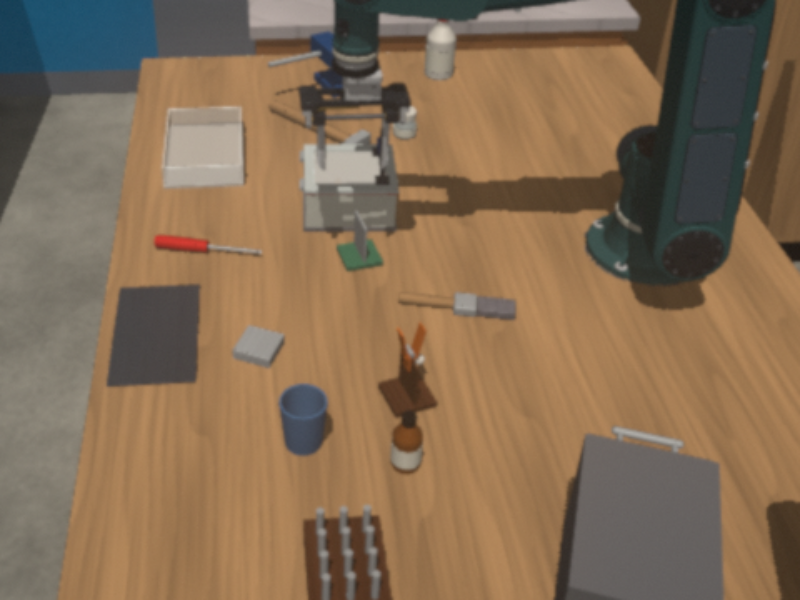

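The two views show the clip at v1 (563,210) with the ball on its robot side, the rail at (320,250) and the bar at (210,182). In metres that puts the parked clip near (0.496, 0.343) at about 16° yaw, the rail near (0.531, -0.008) at about 11.5°, and the bar near (0.475, -0.172). Heights match the given sizes. Next I hover over the clip and refine with the wrist camera.

Emit:
move_arm(
  steps=[0, 0, 0.15, -0.025, 0.17, 0.03, 1, 0, 0, 0.28, -0.054, 0.342, 0.04, 1, 0, 0, 0.28, -0.054, 0.342, 0.04, 1, 0, 0, 0.28, -0.054, 0.342, 0.04, 1, 0, 0, 0.28, -0.054, 0.342, 0.04, 1, 0, 0, 0.28, -0.054, 0.342, 0.04, 1, 0, 0, 0.28, -0.054, 0.342, 0.04, 1, 0, 0, 0.28, -0.054, 0.342, 0.04, 1, 0, 0, 0.28, -0.054, 0.342, 0.04, 1, 0, 0, 0.28, -0.054, 0.342, 0.04, 1, 0, 0, 0.28, -0.054, 0.342, 0.04, 1],
)

```text
time: 3.0
tool_pos: [0.4965, 0.3405, 0.2595]
ee_rot: [-3.141, 0.0, 1.849]
wrist_force: [-0.3, -0.1, 0.4]
width: 0.094
finger_force: 0.0
```

```bash
cat > c.py <<'E'
from h import *
import sys
np.set_printoptions(precision=4,suppress=True)
o=get_obs(); print(o["time"],o["tool_pos"],o["ee_rot"])
p,d=snapshot("wrist"); cv2.imwrite(f"pics/{sys.argv[1]}.png",p[:,:,::-1])
P=cloud("wrist",d)
cx,cy=float(sys.argv[2]),float(sys.argv[3])
for a in sys.argv[4:]:
    z0,z1,r=map(float,a.split(","))
    q=P[(np.hypot(P[:,0]-cx,P[:,1]-cy)<r)&(P[:,2]>z0)&(P[:,2]<z1)]
    if len(q)>10: print(a,len(q),"mean",q.mean(0),cv2.minAreaRect(q[:,:2].astype(np.float32)))
E
python3 c.py w1 .496 .343 .12,.15,.04 .132,.15,.04 .075,.15,.045 .03,.07,.045 .08,.087,.045
```

```text
3.0 [0.4965 0.3405 0.2595] [-3.1415  0.0004  1.8486]
.12,.15,.04 684 mean [0.4955 0.3432 0.133 ] ((0.4959392249584198, 0.34270814061164856), (0.03896552696824074, 0.020475592464208603), 15.746326446533203)
.132,.15,.04 415 mean [0.4956 0.3429 0.1375] ((0.4959421157836914, 0.3427034318447113), (0.038912102580070496, 0.02020915411412716), 15.562911987304688)
.075,.15,.045 2013 mean [0.4943 0.3442 0.109 ] ((0.49563589692115784, 0.3450895845890045), (0.04523097723722458, 0.0446476936340332), 62.49205017089844)
.03,.07,.045 32 mean [0.4897 0.3659 0.0564] ((0.49043574929237366, 0.36311712861061096), (0.009274378418922424, 0.023026959970593452), 15.309325218200684)
.08,.087,.045 225 mean [0.4926 0.3507 0.0846] ((0.48714742064476013, 0.3436478078365326), (0.02435835637152195, 0.06001776456832886), 11.044612884521484)
```

View pics/w1.png

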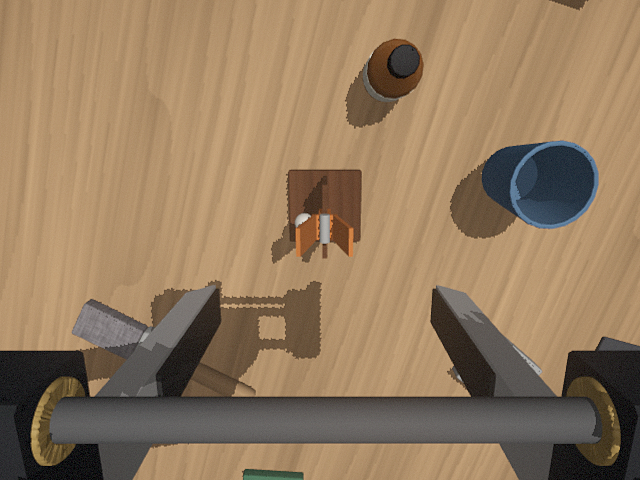

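The wrist view shows the clip at (325,230), its handles centred between the fingers and the ball at (303,220). Measured centre is (0.4959, 0.3427) at 15.7°, which agrees with the earlier estimate.

Emit:
move_arm(
  steps=[0, 0, -0.004, -0.0005, 0.002, -0.04, 1, 0, 0, -0.004, -0.0005, 0.002, -0.08, 1, 0, 0, -0.004, -0.0005, 0.002, -0.12, 1, 0, 0, -0.004, -0.0005, 0.002, -0.1395, 1, 0, 0, -0.004, -0.0005, 0.002, -0.1395, 1, 0, 0, -0.004, -0.0005, 0.002, -0.1395, 0.1, 0, 0, -0.004, -0.0005, 0.002, -0.1395, 0.1, 0, 0, -0.004, -0.0005, 0.002, -0.1395, 0.1, 0, 0, -0.004, -0.0005, 0.002, -0.1395, 0.1, 0, 0, -0.004, -0.0005, 0.002, -0.1395, 0.1, 0, 0, -0.004, -0.0005, 0.002, -0.1395, 0.1, 0, 0, -0.004, -0.0005, 0.002, -0.1395, 0.1],
)

```text
time: 4.25
tool_pos: [0.4955, 0.3441, 0.1201]
ee_rot: [3.141, -0.0, 1.847]
wrist_force: [-0.6, -0.1, 0.0]
width: 0.0416
finger_force: 0.0
```

Emit:
move_arm(
  steps=[0, 0, 0, 0, 0, 0, 0.1, 0, 0, 0, 0, 0, 0, 0.1, 0, 0, 0, 0, 0, 0, 0.1, 0, 0, 0, 0, 0, 0, 0.1, 0, 0, 0, 0, 0, 0, 0.1, 0, 0, 0, 0, 0, 0, 0.1, 0, 0, 0, 0, 0, 0, 0.1],
)

```text
time: 4.95
tool_pos: [0.4955, 0.344, 0.12]
ee_rot: [3.142, 0.0, 1.847]
wrist_force: [-0.3, -0.0, 0.2]
width: 0.0191
finger_force: 30.0
```

Emit:
move_arm(
  steps=[0, 0, 0, 0, 0, 0.03, 0.1, 0, 0, 0, 0, 0, 0.07, 0.1, 0, 0, 0, 0, 0, 0.11, 0.1, 0, 0, -0.01, 0.003, -0.03, 0.13, 0.1, 0, 0, -0.03, 0.01, -0.075, 0.13, 0.1, 0, 0, -0.04, 0.015, -0.12, 0.13, 0.1, 0, 0, -0.05, 0.02, -0.165, 0.13, 0.1, 0, 0, -0.06, 0.022, -0.21, 0.13, 0.1, 0, 0, -0.07, 0.026, -0.255, 0.13, 0.1, 0, 0, -0.075, 0.03, -0.3, 0.13, 0.1, 0, 0, -0.075, 0.034, -0.335, 0.13, 0.1, 0, 0, -0.075, 0.0355, -0.352, 0.13, 0.1],
)

```text
time: 6.15
tool_pos: [0.531, -0.0111, 0.2501]
ee_rot: [3.141, 0.001, 1.768]
wrist_force: [0.0, 0.4, -1.2]
width: 0.0194
finger_force: 30.0
```

Emit:
move_arm(
  steps=[0, 0, 0, 0, 0, 0, 0.1, 0, 0, 0, 0, 0, 0, 0.1],
)

```text
time: 6.35
tool_pos: [0.531, -0.0077, 0.25]
ee_rot: [3.141, -0.001, 1.771]
wrist_force: [-0.4, 0.0, -0.7]
width: 0.0193
finger_force: 30.0
```

```bash
python3 c.py w2 .533 -.008 .079,.09,.05 .03,.09,.05 .008,.016,.06 .17,.26,.05 .2,.22,.05; python3 - <<'E'
from h import *
snapshot("wrist")
for t,z in [("rail_top",.085),("rail",0)]:
    print(t,[(x["score"],ray("wrist",x["uv"],z)) for x in spot_point("wrist",t)[:2]])
E
```

```text
6.35 [ 0.531  -0.0077  0.25  ] [ 3.1413 -0.0008  1.7713]
.079,.09,.05 374 mean [ 0.5308 -0.0073  0.0848] ((0.5308908224105835, -0.007760303094983101), (0.0032174268271774054, 0.059288330376148224), 11.46260929107666)
.03,.09,.05 412 mean [ 0.5302 -0.0047  0.0823] ((0.5309121608734131, -0.007716068997979164), (0.003460903652012348, 0.0593712292611599), 11.646977424621582)
.008,.016,.06 5010 mean [ 0.5311 -0.007   0.0118] ((0.5313650965690613, -0.008346248418092728), (0.07008980214595795, 0.0701785460114479), 11.775224685668945)
.17,.26,.05 4052 mean [ 0.528  -0.0032  0.2305] ((0.5283234715461731, -0.00837029330432415), (0.050182655453681946, 0.02347617968916893), 10.894315719604492)
.2,.22,.05 1135 mean [ 0.5216 -0.0063  0.2122] ((0.5231187343597412, -0.009704512543976307), (0.03938727825880051, 0.021456092596054077), 11.841988563537598)
rail_top [(0.71, array([ 0.53087197, -0.00927919,  0.085     ]))]
rail [(0.93, array([ 0.53190784, -0.0112661 ,  0.        ]))]
```

View pics/w2.png

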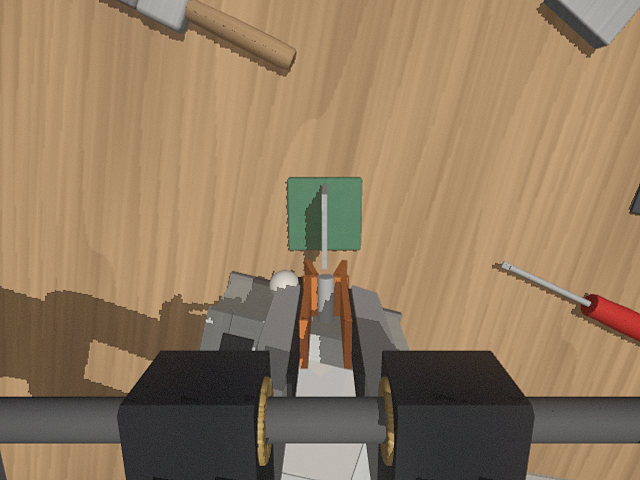

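The view shows the open jaws at (325,275) in line with the strip at (324,225). The measured strip centre (0.5309, -0.0077) at 11.5° matches the tool, so I lower straight down.

Emit:
move_arm(
  steps=[0, 0, 0, 0, 0, -0.03, 0.1, 0, 0, 0, 0, 0, -0.055, 0.1, 0, 0, 0, 0, 0, -0.07, 0.1, 0, 0, 0, 0, 0, -0.085, 0.1, 0, 0, 0, 0, 0, -0.1, 0.1, 0, 0, 0, 0, 0, -0.11, 0.1, 0, 0, 0, 0, 0, -0.12, 0.1, 0, 0, 0, 0, 0, -0.126, 0.1, 0, 0, 0, 0, 0, -0.1295, 0.1, 0, 0, 0, 0, 0, -0.1295, 0.1, 0, 0, 0, 0, 0, -0.1295, 0.1],
)

```text
time: 7.65
tool_pos: [0.5314, -0.0081, 0.121]
ee_rot: [3.141, 0.0, 1.772]
wrist_force: [0.7, -0.5, -0.9]
width: 0.0191
finger_force: 30.0
```

Emit:
move_arm(
  steps=[0, 0, 0, 0, 0, 0, 0.7, 0, 0, 0, 0, 0, 0, 0.7, 0, 0, 0, 0, 0, 0, 0.7, 0, 0, 0, 0, 0, 0, 0.7, 0, 0, 0, 0, 0, 0, 0.7, 0, 0, 0, 0, 0, 0, 0.7, 0, 0, 0, 0, 0, 0, 0.7, 0, 0, 0, 0, 0, 0, 0.7, 0, 0, 0, 0, 0, 0.03, 0.7, 0, 0, 0, 0, 0, 0.08, 0.7, 0, 0, 0, 0, 0, 0.12, 0.7, 0, 0, 0, 0, 0, 0.12, 0.7],
)

```text
time: 8.85
tool_pos: [0.534, -0.0083, 0.2484]
ee_rot: [3.128, 0.004, 1.772]
wrist_force: [0.3, 0.8, 1.1]
width: 0.0657
finger_force: 0.0
```

```bash
python3 c.py w3 .531 -.008 .12,.15,.045 .132,.15,.045 .08,.09,.05
```

```text
8.85 [ 0.534  -0.0083  0.2484] [3.1281 0.0044 1.7718]
.12,.15,.045 663 mean [ 0.529  -0.0085  0.1309] ((0.5292959809303284, -0.00921238400042057), (0.03908754140138626, 0.020683830603957176), 10.807241439819336)
.132,.15,.045 352 mean [ 0.5289 -0.0089  0.135 ] ((0.5292558670043945, -0.009068808518350124), (0.03910046070814133, 0.020248258486390114), 11.028921127319336)
.08,.09,.05 452 mean [ 0.5285 -0.0061  0.0847] ((0.5274859666824341, -0.008624596521258354), (0.018853619694709778, 0.059871189296245575), 2.9917991161346436)
```

View pics/w3.png

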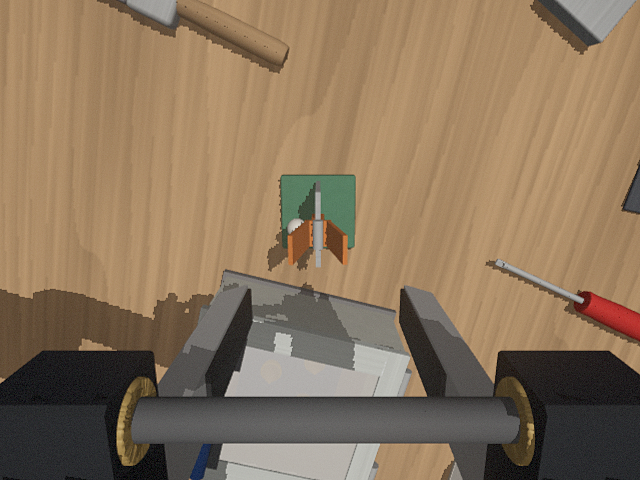

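The clip sits upright and centred on the steel strip at (318,235), with the fingers clear of it. Next is hovering over the bar.

Emit:
move_arm(
  steps=[0, 0, -0.06, -0.01, -0.035, 0.02, 0.7, 0, 0, -0.12, -0.023, -0.07, 0.02, 0.7, 0, 0, -0.18, -0.036, -0.11, 0.02, 0.7, 0, 0, -0.23, -0.046, -0.14, 0.02, 0.7, 0, 0, -0.257, -0.053, -0.163, 0.02, 0.7, 0, 0, -0.257, -0.053, -0.163, 0.02, 0.7, 0, 0, -0.257, -0.053, -0.163, 0.02, 0.7, 0, 0, -0.257, -0.053, -0.163, 0.02, 0.7],
)

```text
time: 9.7
tool_pos: [0.478, -0.17, 0.2595]
ee_rot: [-3.14, -0.001, 1.516]
wrist_force: [0.3, -0.4, 0.4]
width: 0.0656
finger_force: 0.0
```

```bash
python3 c.py w4 .478 -.172 .115,.145,.06 .124,.145,.06; python3 - <<'E'
from h import *
p,d=snapshot("wrist"); P=cloud("wrist",d)
q=P[(np.hypot(P[:,0]-.538,P[:,1]+.175)<.15)&(P[:,2]>.088)&(P[:,2]<.098)]
print(len(q),cv2.minAreaRect(q[:,:2].astype(np.float32)),np.median(q[:,2]))
q=P[(np.hypot(P[:,0]-.5309,P[:,1]+.0077)<.045)&(P[:,2]>.132)&(P[:,2]<.15)]
if len(q)>10: print("clip",len(q),cv2.minAreaRect(q[:,:2].astype(np.float32)),q[:,2].max())
print([(x["score"],ray("wrist",x["uv"],.127)) for x in spot_point("wrist","lid_bar")[:2]])
E
```

```text
9.7 [ 0.478  -0.17    0.2595] [-3.1403 -0.0012  1.5161]
.115,.145,.06 2134 mean [ 0.4762 -0.1673  0.1316] ((0.47593826055526733, -0.17002175748348236), (0.0928700864315033, 0.011784627102315426), 87.0661392211914)
.124,.145,.06 2118 mean [ 0.4762 -0.1676  0.1317] ((0.4759362041950226, -0.1700623482465744), (0.09278880059719086, 0.011784627102315426), 87.0661392211914)
41889 ((0.5383273363113403, -0.1744501292705536), (0.1644573211669922, 0.18311761319637299), 86.79891204833984) 0.09205301297766602
clip 45 ((0.5158913135528564, -0.02153458073735237), (0.004431445617228746, 0.003319009207189083), 10.518325805664062) 0.14063377445814992
[(0.87, array([ 0.47300695, -0.1709746 ,  0.127     ]))]
```

View pics/w4.png

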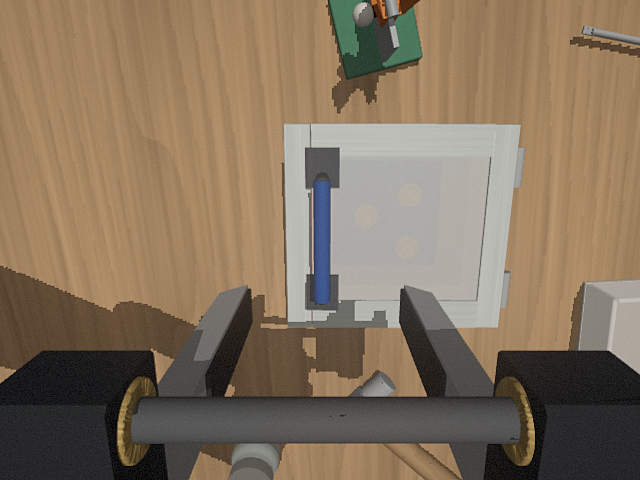

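The view shows the blue bar at (322,240), measured at (0.4759, -0.1700) with its top at z≈0.133, as it should be. The path down is clear.

Emit:
move_arm(
  steps=[0, 0, 0.003, -0.002, 0, -0.04, 0.7, 0, 0, 0.003, -0.002, 0, -0.08, 0.7, 0, 0, 0.003, -0.002, 0, -0.115, 0.4, 0, 0, 0.003, -0.002, 0, -0.1375, 0, 0, 0, 0.003, -0.002, 0, -0.1375, 0, 0, 0, 0.003, -0.002, 0, -0.1375, 0, 0, 0, 0.003, -0.002, 0, -0.1375, 0, 0, 0, 0.003, -0.002, 0, -0.1375, 0, 0, 0, 0.003, -0.002, 0, -0.1375, 0, 0, 0, 0.003, -0.002, 0, -0.1375, 0, 0, 0, 0.003, -0.002, 0, -0.1375, 0, 0, 0, 0.003, -0.002, 0, -0.1375, 0],
)

```text
time: 11.05
tool_pos: [0.4751, -0.1713, 0.1245]
ee_rot: [-3.14, 0.001, 1.518]
wrist_force: [-5.0, -0.1, 5.0]
width: 0.0109
finger_force: 30.0
```

Emit:
move_arm(
  steps=[0, 0, 0, 0, 0, 0, 0, 0, 0, 0, 0, 0, 0, 0, 0, 0, 0, 0, 0, 0, 0],
)

```text
time: 11.35
tool_pos: [0.4751, -0.1713, 0.1245]
ee_rot: [-3.14, 0.001, 1.517]
wrist_force: [-4.3, -0.1, 4.0]
width: 0.0109
finger_force: 30.0
```

Emit:
move_arm(
  steps=[0.001, 0.02, 0, 0.0008, 0, 0.003, 0, 0.002, 0.04, 0, 0.0016, 0, 0.006, 0, 0.003, 0.06, 0, 0.0025, 0, 0.0085, 0, 0.004, 0.08, 0, 0.0035, 0, 0.0115, 0, 0.005, 0.1, 0, 0.0045, 0, 0.0145, 0, 0.006, 0.12, 0, 0.0055, 0, 0.017, 0, 0.006, 0.12, 0, 0.0055, 0, 0.017, 0, 0.006, 0.12, 0, 0.0055, 0, 0.017, 0],
)

```text
time: 12.15
tool_pos: [0.4806, -0.1715, 0.1411]
ee_rot: [-3.017, 0.001, 1.517]
wrist_force: [-6.3, -1.6, -0.5]
width: 0.011
finger_force: 30.0
```

```bash
cat > lid.py <<'E'
from h import *
np.set_printoptions(precision=4,suppress=True)
o=get_obs(); print(o["time"],o["tool_pos"],o["ee_rot"],o["wrist_force"],o["width"])
c=np.array([.5383,-.1745]); ex=np.array([.9987,-.0515]); ey=np.array([.0515,.9987])
for n in ["scene","side"]:
    p,d=snapshot(n); P=cloud(n,d); X=(P[:,:2]-c)@ex; Y=(P[:,:2]-c)@ey
    m=(abs(X)<.085)&(abs(Y)<.078)&(P[:,2]>.085)&(P[:,2]<.16)&(X>-.02)
    A=np.c_[X,Y][m]; z=P[m,2]
    for _ in range(8):
        k=np.linalg.lstsq(np.c_[A,np.ones(len(A))],z,rcond=None)[0]; r=abs(z-np.c_[A,np.ones(len(A))]@k); g=r<.004
        A,z=A[g],z[g]
    print(n,len(z),"slope",k,"angle",np.arctan(-k[0]))
    q=P[(abs(P[:,0]-.5309)<.05)&(abs(P[:,1]+.0077)<.05)&(P[:,2]>.12)]
    if len(q)>10: print("clip",len(q),q.mean(0),q[:,2].max())
    cv2.imwrite(f"pics/e_{n}.png",cv2.resize(p[200:380,180:420,::-1] if n=="scene" else p[160:340,240:480,::-1],(800,600)))
E
python3 lid.py
```

```text
12.15 [ 0.4806 -0.1715  0.1411] [-3.0173  0.0014  1.5174] [-6.26   -1.6123 -0.4825] 0.011047384594216982
scene 1803 slope [-0.1064  0.0018  0.1017] angle 0.10598531664251
clip 128 [ 0.531  -0.0117  0.1314] 0.14274339625863414
side 723 slope [-0.1061  0.0045  0.1006] angle 0.10574724019666289
clip 41 [ 0.5273 -0.0084  0.1313] 0.14267673171353776
```

Emit:
move_arm(
  steps=[0.001, 0.02, 0, 0.001, 0, 0.003, 0, 0.002, 0.04, 0, 0.0025, 0, 0.0055, 0, 0.003, 0.055, 0, 0.0035, 0, 0.0075, 0, 0.003, 0.055, 0, 0.0035, 0, 0.0075, 0, 0.003, 0.055, 0, 0.0035, 0, 0.0075, 0, 0.003, 0.055, 0, 0.0035, 0, 0.0075, 0],
)

```text
time: 12.85
tool_pos: [0.484, -0.1717, 0.1487]
ee_rot: [-2.962, 0.002, 1.517]
wrist_force: [-6.3, -2.6, 1.1]
width: 0.0112
finger_force: 30.0
```

```bash
python3 lid.py; sed 's/p,d=snapshot(n)/p,d=np.load(n+"_p.npy"),np.load(n+"_d.npy")/;s/cv2.imwrite.*/pass/' lid.py > lid0.py; python3 lid0.py | grep slope
```

```text
12.85 [ 0.484  -0.1717  0.1487] [-2.9621  0.0018  1.5171] [-6.3477 -2.574   1.1472] 0.011200918144601453
scene 1909 slope [-0.16    0.0006  0.1063] angle 0.1587018479081404
clip 125 [ 0.5305 -0.0115  0.1312] 0.1420753730164539
side 734 slope [-0.1558  0.0015  0.1049] angle 0.15456875635067546
clip 45 [ 0.5259 -0.0088  0.1309] 0.1424365897940407
scene 1600 slope [ 0.0106 -0.0017  0.0922] angle -0.010549801191138138
side 676 slope [0.0121 0.0043 0.091 ] angle -0.012111369605413345
```

View pics/e_scene.png

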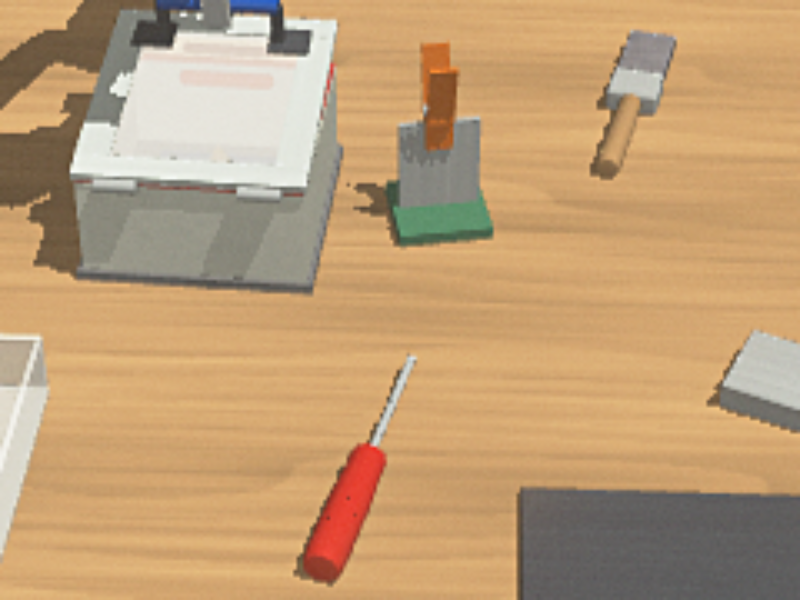

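The lid is open about 0.17 rad, a gap of roughly 3 cm (red gasket visible at (333,80)). The bar is held and the clip is upright on the steel strip at (440,95).

```bash
python3 -c "
from bench import *
print(close_job())"
```

```text
the job is handed in; nothing more can be done
None
```

I clipped the light upright onto the steel strip and let go of it, then opened the lid, and I handed the job in at about 13 s with the gripper still holding the bar and the lid about 3 cm open (0.17 rad).

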